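Film the worn brake pad

TASK

Make a short evidence clip for the customer: press the green end of the recorder's rocker switch down to start recording, then point at the worn brake pad (the thin one whose lining is pale and smooth, with no groove left) by holding the fingertips still about 20 to 30 mm above its middle for at least three seconds without touching it, then press the red end down to stop recording. Do not point at the three sound pads: keep the fingers a good hand's breadth (100 mm or more) above them when passing over. Only press and point: grasp nothing, do not touch any brake pad, leave everything else where it is, and finish clear of everything.

Things in the scene. Friction and masses are not known exactly. Their poses are not given: they have to be found in the camera images.
- pad_worn: The worn brake pad, loose, lying flat on the blue mat with its lining up: grey steel backing plate 46 x 104 x 6 mm (x by y) with a 12 mm ear at each end (128 mm overall), its lining a mere 3 mm thick, pale shiny grey, 42 x 96 mm, smooth with no groove. Total height 9 mm. Origin at the centre of the underside, z up, y along the pad. Must not be touched.
- pad_worn_face (a point): The middle of the worn pad's upper face, 9 mm above its underside: the point to point at.
- pad_a: A sound brake pad, loose, lying flat with its lining up: grey steel backing plate 46 x 104 x 6 mm (x by y) with a 12 mm ear at each end (128 mm overall), and on it an 11 mm thick nearly black lining 42 x 96 mm, cut across its middle by a 6 mm groove. Total height 17 mm. Origin at the centre of the underside, z up, y along the pad. Must not be touched.
- pad_b: A sound brake pad, loose, lying flat with its lining up: grey steel backing plate 46 x 104 x 6 mm (x by y) with a 12 mm ear at each end (128 mm overall), and on it an 11 mm thick nearly black lining 42 x 96 mm, cut across its middle by a 6 mm groove. Total height 17 mm. Origin at the centre of the underside, z up, y along the pad. Must not be touched.
- pad_c: A sound brake pad, loose, lying flat with its lining up: grey steel backing plate 46 x 104 x 6 mm (x by y) with a 12 mm ear at each end (128 mm overall), and on it an 11 mm thick nearly black lining 42 x 96 mm, cut across its middle by a 6 mm groove. Total height 17 mm. Origin at the centre of the underside, z up, y along the pad. Must not be touched.
- pad_a_face (a point): The middle of that sound pad's upper face, 17 mm above its underside.
- pad_b_face (a point): The middle of that sound pad's upper face, 17 mm above its underside.
- pad_c_face (a point): The middle of that sound pad's upper face, 17 mm above its underside.
- mat: Blue mat, fixed, 250 x 300 x 4 mm (x by y); the four pads lie on it in two rows of two, in any order, about 110 mm apart in x and 150 mm in y. Origin at the centre of its underside.
- recorder: The recorder's control box, fixed: grey housing 140 x 90 x 40 mm (x by y by z) with a rocker switch on top, hinged across the box 60 mm above the bench, between two narrow side posts (62 mm high, at the middle of the rocker's sides only). Origin at the centre of the underside; its x axis runs from the rocker's red end to its green end.
- rocker (a joint): The rocker: a flat plate 90 x 46 x 12 mm that tilts 0.36 rad in all and stays where it is left (stiff: about 3 N at either end point moves it, it does not spring back). 0: red end down, stopped (as at the start, within 0.03); 0.36: green end fully down, recording.
- green_end (a point): Where to press to record: on the rocker's upper face, middle of its green half, 32 mm from the hinge. About 72 mm above the bench while stopped and 60 mm when fully down. It moves with the rocker.
- red_end (a point): Where to press to stop: the same point on the red half. About 60 mm above the bench while stopped, 72 mm while recording. It moves with the rocker.
- socket: A bystander, loose, to be left alone. Origin at the centre of the underside (tools: of the tool's length). A steel deep socket standing upright in the middle of the mat among the pads, diameter 26 mm, height 50 mm.
- spray_can: A bystander, loose, to be left alone. Origin at the centre of the underside (tools: of the tool's length). A spray can standing at the back, diameter 64 mm, height 170 mm.
- grease_jar: A bystander, loose, to be left alone. Origin at the centre of the underside (tools: of the tool's length). A jar standing at the back, diameter 80 mm, height 80 mm.
- screwdriver: A bystander, loose, to be left alone. Origin at the centre of the underside (tools: of the tool's length). A screwdriver lying on the right, about 200 mm long, under 40 mm high.
- wrench: A bystander, loose, to be left alone. Origin at the centre of the underside (tools: of the tool's length). A wrench lying on the left, about 200 mm long, under 20 mm high.
Things that resemble listed ones, but are neither listed nor needed, are in the scene too. Leave any orange look-alike of the recorder alone. Leave any brown look-alike of the pad_worn alone.

How it is judged:
By the outcome, as a careful person would: the job done as asked, in the order asked, and still so for the second after the job is handed in, with the robot touching nothing.
It also fails if it takes over 59 s, if anything falls off the work surface, if the arm or the gripper's body presses on something with over 40 N, if the wrist force passes 120 N, or if a joint passes its speed limit or range.

ROBOT

A 6-joint arm with a two-finger parallel gripper is mounted at the origin on the work surface. World frame = base frame: x ahead of the robot, y to its left, z up, the work surface at z = 0. Lengths are in m, angles in rad, forces in N, time in s.
With the tool pointing down it reaches from about 0.4 to 0.925 m from the base axis. Payload 12.5 kg.
Tool frame: the origin (TCP) lies between the finger pads; the fingertips stand 22 mm ahead of it and the grasp point (between the pads) lies 3 mm ahead of it; x points along the fingers, z is the direction in which the jaws open and shut, and the axes are right-handed (so a half turn about x gives the same grasp; the last joint's range is limited). The gripper opens to 95 mm and grips with 3 to 60 N. Pads are 20 mm wide; open, the fingers measure 119 mm over their backs; the gripper's body (75 mm by 180 mm) begins 59 mm behind the grasp point.
Start: joints at [-0.106, 0.491, 1.559, -0, 1.092, -0.106], TCP at [0.625, 0, 0.237] pointing down, gripper open.
Joint ranges: [-3.1, 3.1], [-0.84, 2.19], [0.05, 2.79], [-1.13, 4.28], [0.06, 2.93], [-2.69, 2.69]. Speed limits (rad/s): [2.22, 2.22, 2.79, 3.14, 3.14, 3.14].

INTERFACE

Orientations are given as a 3x3 rotation matrix whose columns are the frame's x, y, z axes.
In Python, from workcell import * gives the robot as it stands. The module is installed in compiled form; this text tells all that it offers.
- The arm moves only by the tool move_arm, never from a script. Its argument "commands" is one flat list of numbers, 4 for each row, row after row: the shift along the tool's x, y, z in m, then the turn about the tool's x in degrees. In form: [x, y, z, turn, x, y, z, turn, ...]. A call has 1 to 12 rows; each row is the pose to reach, as a shift and turn from the pose commanded when the call began, along the tool's axes at that moment; what a row does not reach only later rows make up. A row lasts 1/12 s, in which the tool goes at most 41.7 mm and 7.16 degrees, less where a joint would pass 70% of its speed; a pose out of reach is approached as far as the arm can. A call with a gripper value outside its range is refused whole. "claw" is the finger opening in m, from 0 to 0.0951, set as the call begins (left out, the last holds). The fingers move at their own pace and stop on an object; "newtons" is the grip in N (left out, the last holds). Time passes only in rows, so rows that repeat a pose let the fingers close. It gives the time, the measured TCP pose, the force and the opening at its end, in the units of the state.
- state(): the state, without advancing time (a new reading comes with each control period).
- get_image(name): name is "scene" or "side" or "wrist"; returns (picture, depth): 400x640x3 uint8, red, green, blue; 400x640 float32, m along the optical axis (not along the pixel's ray), 0 where there is no reading.
- get_calibration(name): a dict with "mtx" (3x3 intrinsics, pixels), "position" and "orientation" of the camera in the world. Camera axes: x right, y down, z forward; pixel columns grow to the right and rows downward; lengths in m; the calibration is good to about 2 mm. A picture is of the moment at which its call begins: read the wrist's pose just before it. get_calibration takes no time and is no camera call; for the wrist camera it gives the pose at the moment of the call.
- job_done(): hands the job in, once; it reports no verdict.
The state is a dict: "time": time; "joint_pos": joint angles; "qvel": joint speeds; "effort": joint torques, N m; "tcp_pos": TCP position; "tcp_rot": TCP orientation; "contact_force": force on the tool from outside, world axes, zero at the start; "ft_torque": the same for the moment, N m; "finger_gap": opening from 0.0 (shut) to 1.0 (fully open).
Only numpy, scipy, OpenCV 4.12 (cv2) and the standard library are available. Lean on these libraries where they do the work, as an engineer would, in place of code of your own. Each camera call takes 0.05 s, during which the arm holds its last target.

## Working session

There is one attempt and no reset: what is moved stays moved. The work goes in short steps, Python scripts to look and compute and a tool call to move; the robot and the scene stay as the last step left them, time stands still between calls to the robot, and variables do not carry over. Pictures are saved under pics/ and viewed, and the job is handed in when it is done.

Besides the shell and the picture viewer there is one more tool, called after "Call:" as name(argument=value, ...) on one line, values as JSON. move_arm: Moves the arm, as the interface text tells. Its arguments: {"type":"object","properties":{"commands":{"type":"array"},"claw":{"type":"number"},"newtons":{"type":"number"}},"required":["commands"]}

```bash
mkdir -p pics; python3 - <<'E'
from workcell import *
import cv2,numpy as np
s=state();print(s['time'],s['tcp_pos'],np.round(s['tcp_rot'],3).tolist(),s['finger_gap'])
for n in("scene","wrist","side"):
    p,d=get_image(n);c=get_calibration(n)
    cv2.imwrite(f"pics/{n}0.png",p[:,:,::-1]);np.savez(f"{n}0.npz",p=p,d=d,K=c["mtx"],t=c["position"],R=c["orientation"])
    print(n,np.round(c["position"],3),np.round(c["orientation"],2).tolist(),np.shape(c["orientation"]))
E
```

```text
0.0 [6.24784085e-01 4.98316546e-05 2.36044975e-01] [[-0.001, -0.0, 1.0], [0.0, 1.0, 0.0], [-1.0, 0.0, -0.001]] 1.0000202303760863
scene [1.009 0.535 1.208] [[-0.77, 0.55, -0.33], [0.64, 0.64, -0.42], [-0.01, -0.54, -0.84]] (3, 3)
wrist [0.626 0.081 0.384] [[1.0, 0.0, 0.0], [0.0, -0.96, -0.29], [0.0, 0.29, -0.96]] (3, 3)
side [ 0.402 -0.829  1.008] [[0.99, -0.12, 0.13], [-0.17, -0.74, 0.65], [0.02, -0.66, -0.75]] (3, 3)
```

View pics/scene0.png

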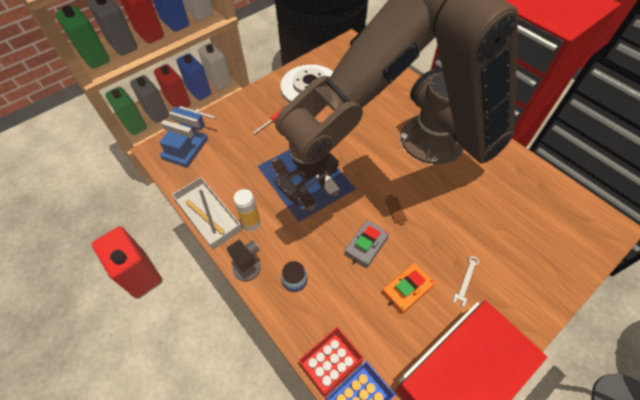

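View pics/side0.png

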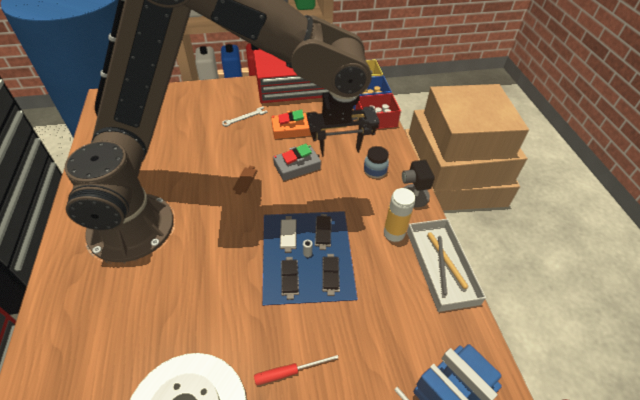

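View pics/wrist0.png

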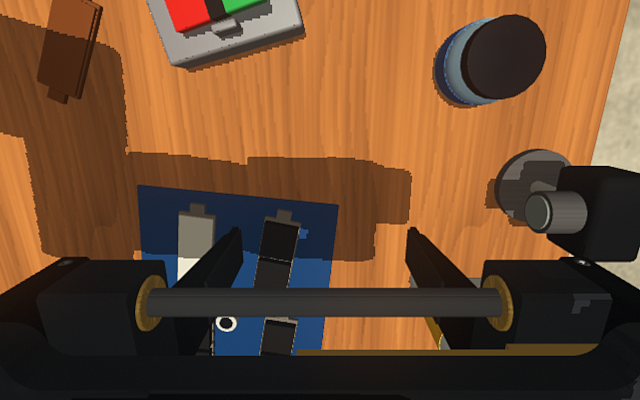

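The side view shows the worn pale pad at about (288,234), the sound pads at (323,230), (290,277) and (331,272), and the socket at (308,247). The grey recorder is at (297,162), with red at (291,157) and green at (304,151). The orange look-alike is at (290,123). I'll measure these next.

```bash
cat > h.py <<'E'
import numpy as np,cv2
def load(n):
    z=np.load(n+".npz");return z["p"],z["d"],z["K"],z["t"],z["R"]
def pts(z):
    p,d,K,t,R=z
    v,u=np.mgrid[:400,:640];r=np.stack([(u-K[0,2])/K[0,0],(v-K[1,2])/K[1,1],np.ones(u.shape)],-1)
    return (r*d[...,None])@R.T+t
def plane(z,uv,h):
    p,d,K,t,R=z;uv=np.atleast_2d(uv)
    r=np.c_[(uv[:,0]-K[0,2])/K[0,0],(uv[:,1]-K[1,2])/K[1,1],np.ones(len(uv))]@R.T
    return t+r*((h-t[2])/r[:,2])[:,None]
E
python3 - <<'E'
from h import *
for n in("scene0","side0","wrist0"):
    z=load(n);P=pts(z);p=z[0];H=cv2.cvtColor(p,cv2.COLOR_RGB2HSV)
    h,s,v=[H[...,i].astype(int) for i in range(3)]
    box=(P[...,0]>.3)&(P[...,0]<.95)&(P[...,1]>-.35)&(P[...,1]<.5)&(z[1]>0)
    ms={"green":(h>45)&(h<80)&(s>120)&(P[...,2]>.03),"red":((h<5)|(h>174))&(s>180)&(P[...,2]>.03),
    "pale":(s<70)&(v>90)&(P[...,2]<.03)&(P[...,2]>.002),"dark":(v<60)&(P[...,2]>.008)&(P[...,2]<.03),"grey":(s<40)&(v>80)&(P[...,2]>.025)&(P[...,2]<.09),"blue":(h>100)&(h<125)&(s>120)&(P[...,2]<.02)}
    for k,m in ms.items():
        c,l,st,ce=cv2.connectedComponentsWithStats((m&box).astype(np.uint8))
        for i in range(1,c):
            if st[i,4]>50:
                q=P[l==i];r=cv2.minAreaRect((q[:,:2]*1000).astype(np.float32))
                print(n,k,st[i,4],ce[i].round(),"med",np.median(q,0).round(3),"zq",np.percentile(q[:,2],[5,95]).round(3),"rect",np.round(r[0]),np.round(r[1]),round(r[2],1))
E
```

```text
scene0 green 130 [364. 242.] med [0.55  0.184 0.07 ] zq [0.066 0.075] rect [549. 183.] [39. 42.] 17.0
scene0 green 166 [405. 287.] med [0.558 0.371 0.071] zq [0.065 0.075] rect [556. 370.] [40. 41.] 2.1
scene0 red 104 [372. 232.] med [0.501 0.17  0.062] zq [0.057 0.067] rect [501. 170.] [36. 41.] 19.0
scene0 red 132 [416. 278.] med [0.508 0.371 0.062] zq [0.056 0.065] rect [507. 371.] [34. 42.] 3.7
scene0 red 468 [331. 357.] med [0.852 0.367 0.065] zq [0.035 0.077] rect [860. 383.] [110. 139.] 89.9
scene0 pale 161 [330. 185.] med [ 0.459 -0.084  0.013] zq [0.008 0.018] rect [460. -92.] [82. 46.] 78.5
scene0 pale 667 [214. 216.] med [ 0.852 -0.244  0.005] zq [0.002 0.027] rect [ 870. -256.] [188. 118.] 90.0
scene0 pale 99 [195. 216.] med [ 0.909 -0.297  0.004] zq [0.002 0.009] rect [ 913. -295.] [ 35. 107.] 8.8
scene0 pale 120 [226. 237.] med [ 0.868 -0.148  0.02 ] zq [0.008 0.029] rect [ 870. -148.] [116.   7.] 0.5
scene0 pale 240 [465. 282.] med [0.374 0.473 0.007] zq [0.003 0.011] rect [373. 470.] [162.  25.] 20.4
scene0 pale 142 [247. 273.] med [0.894 0.004 0.012] zq [0.008 0.016]
[... 4299 characters left out ...]
64 -0.245  0.02 ] zq [0.011 0.022] rect [ 467. -243.] [53. 21.] 62.4
wrist0 grey 4357 [224.  29.] med [0.532 0.145 0.04 ] zq [0.039 0.06 ] rect [531. 159.] [138.  60.] 15.0
wrist0 grey 847 [460.  61.] med [0.753 0.116 0.055] zq [0.048 0.06 ] rect [760. 113.] [29. 71.] 1.0
wrist0 grey 137 [226. 324.] med [ 0.507 -0.183  0.054] zq [0.053 0.056] rect [ 506. -184.] [19. 25.] 88.0
wrist0 blue 9592 [241. 233.] med [ 0.525 -0.078  0.004] zq [0.003 0.005] rect [ 513. -102.] [140. 249.] 84.5
wrist0 blue 1509 [240. 338.] med [ 0.508 -0.248  0.004] zq [0.003 0.005] rect [ 504. -245.] [66. 77.] 89.8
wrist0 blue 858 [308. 334.] med [ 0.604 -0.239  0.004] zq [0.003 0.005] rect [ 603. -245.] [68. 41.] 84.4
```

Call:
move_arm(commands=[-0.03,0.04,-0.06,0,-0.06,0.09,-0.12,0,-0.06,0.09,-0.12,0,-0.06,0.09,-0.12,0,-0.06,0.09,-0.12,0,-0.06,0.09,-0.12,0,-0.06,0.09,-0.12,0,-0.06,0.09,-0.12,0], claw=0, newtons=10)

```text
time: 0.82
tcp_pos: [0.5055, 0.0895, 0.296]
tcp_rot: [[-0.001, 0.001, 1.0], [-0.0, 1.0, -0.001], [-1.0, -0.0, -0.001]]
contact_force: [-0.9, -0.3, -0.0]
finger_gap: 0.496
```

```bash
cat > snap.py <<'E'
import sys
from workcell import *
from h import *
s=state();print(s['time'],s['tcp_pos'].round(4) if hasattr(s['tcp_pos'],'round') else s['tcp_pos'],s['finger_gap'],np.round(s['contact_force'],2),np.abs(s['qvel']).max())
for a in sys.argv[1:]:
    n=a.rstrip('0123456789');c=get_calibration(n);p,d=get_image(n)
    cv2.imwrite(f"pics/{a}.png",p[:,:,::-1]);np.savez(f"{a}.npz",p=p,d=d,K=c["mtx"],t=c["position"],R=c["orientation"])
E
cat > m.py <<'E'
import sys
from h import *
for n in sys.argv[1:]:
    z=load(n);P=pts(z);p=z[0];H=cv2.cvtColor(p,cv2.COLOR_RGB2HSV)
    h,s,v=[H[...,i].astype(int) for i in range(3)]
    box=(P[...,0]>.4)&(P[...,0]<.66)&(P[...,1]>-.35)&(P[...,1]<.27)&(z[1]>0)
    ms={"green":(h>45)&(h<80)&(s>120)&(P[...,2]>.03),"red":((h<5)|(h>174))&(s>180)&(P[...,2]>.03),
    "pale":(s<70)&(v>90)&(P[...,2]<.03)&(P[...,2]>.002),"grey":(s<40)&(v>80)&(P[...,2]>.025)&(P[...,2]<.09)}
    for k,m in ms.items():
        c,l,st,ce=cv2.connectedComponentsWithStats((m&box).astype(np.uint8))
        for i in range(1,c):
            if st[i,4]>100:
                q=P[l==i];r=cv2.minAreaRect((q[:,:2]*1000).astype(np.float32))
                print(n,k,st[i,:],"med",np.median(q,0).round(4),"zq",np.percentile(q[:,2],[5,95]).round(3),"rect",np.round(r[0]),np.round(r[1]),round(r[2],1))
E
python3 snap.py wrist1; python3 m.py wrist1
```

```text
0.8167 [0.5055 0.0895 0.296 ] 0.4963544590100716 [-0.9  -0.3  -0.01] 0.007638325190431148
wrist1 green [ 343   64   41   50 1415] med [0.5505 0.1804 0.0708] zq [0.068 0.074] rect [551. 180.] [36. 45.] 15.3
wrist1 red [ 299   78   40   48 1274] med [0.5009 0.1665 0.0619] zq [0.059 0.065] rect [501. 166.] [36. 45.] 15.3
wrist1 pale [279 250  35  38 979] med [ 0.4645 -0.0788  0.0129] zq [0.01  0.014] rect [465. -77.] [67. 45.] 80.3
wrist1 pale [278 330  25  10 124] med [ 0.4514 -0.1996  0.0102] zq [0.009 0.011] rect [ 452. -197.] [18. 39.] 82.2
wrist1 pale [347 334  26  11 128] med [ 0.567  -0.2071  0.0103] zq [0.009 0.011] rect [ 566. -205.] [17. 43.] 79.5
wrist1 grey [ 276   42  127  104 5011] med [0.5253 0.1767 0.0403] zq [0.039 0.061] rect [526. 173.] [138.  88.] 15.3
wrist1 grey [315 326  17  24 218] med [ 0.5051 -0.1704  0.045 ] zq [0.027 0.055] rect [ 505. -177.] [24. 18.] 1.6
```

View pics/wrist1.png

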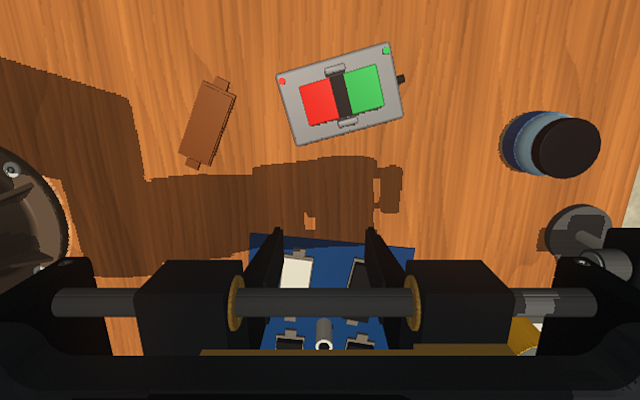

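The wrist view shows the grey recorder at about (339,95), with red at (319,102) and green at (363,89). In world coordinates its centre is (0.526, 0.173) and its yaw is 15.3°, so green_end is at (0.557, 0.1815) and red_end at (0.495, 0.1645).

Call:
move_arm(commands=[0.02,0.025,0.015,0,0.04,0.05,0.03,0,0.06,0.075,0.045,0,0.08,0.092,0.052,0,0.11,0.092,0.052,0,0.136,0.092,0.052,0,0.136,0.092,0.052,0,0.136,0.092,0.052,0,0.136,0.092,0.052,0,0.136,0.092,0.052,0], claw=0)

```text
time: 1.7
tcp_pos: [0.5579, 0.1818, 0.1622]
tcp_rot: [[0.002, 0.001, 1.0], [0.0, 1.0, -0.001], [-1.0, 0.0, 0.002]]
contact_force: [0.0, -0.1, 0.2]
finger_gap: 0.005
```

```bash
python3 snap.py side2 wrist2; python3 -c "
import cv2;a=cv2.imread('pics/side2.png')[60:320,200:460];cv2.imwrite('pics/side2c.png',cv2.resize(a,None,fx=2.3,fy=2.3))"
```

```text
1.7 [0.5579 0.1818 0.1622] 0.0047015415464888325 [ 0.   -0.08  0.2 ] 0.008374708531701889
```

View pics/side2c.png

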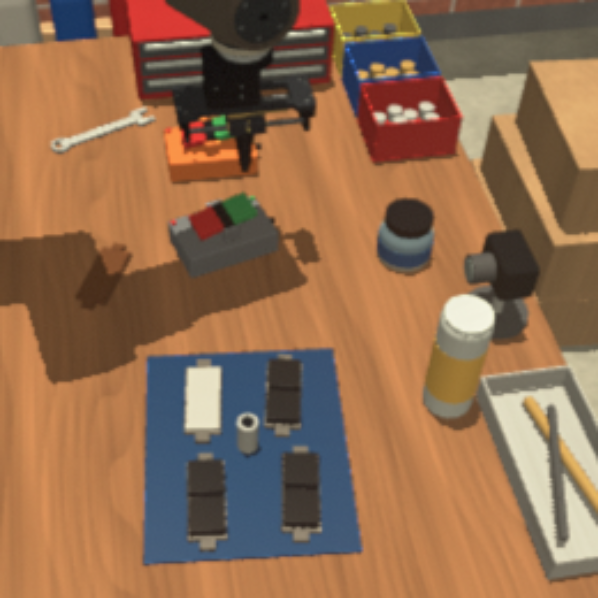

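View pics/wrist2.png

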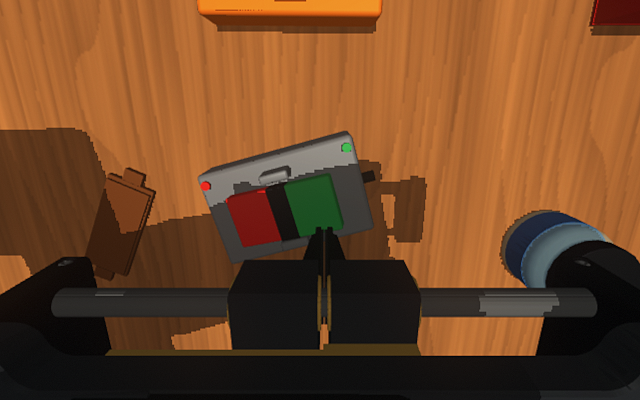

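Both views show the closed fingers above the green half. In the wrist view the tip is at (325,235) and the green patch is centred at (314,207). I'll press down in small steps.

Call:
move_arm(commands=[0.03,0,-0.001,0,0.055,0,-0.001,0,0.063,0,-0.001,0,0.066,0,-0.001,0,0.069,0,-0.001,0,0.072,0,-0.001,0,0.074,0,-0.001,0,0.076,0,-0.001,0,0.078,0,-0.001,0,0.079,0,-0.001,0,0.08,0,-0.001,0,0.08,0,-0.001,0])

```text
time: 2.8
tcp_pos: [0.5572, 0.1823, 0.0825]
tcp_rot: [[0.004, -0.0, 1.0], [0.001, 1.0, 0.0], [-1.0, 0.001, 0.004]]
contact_force: [0.4, -0.2, 17.6]
finger_gap: 0.008
```

```bash
python3 snap.py wrist3 ; python3 m.py wrist3 side2
```

```text
2.8 [0.5572 0.1823 0.0825] 0.00763982154657159 [ 0.44 -0.18 17.58] 0.002530509365448783
wrist3 green [350 161  14  13 141] med [0.5774 0.224  0.0433] zq [0.042 0.044] rect [578. 224.] [7. 8.] 65.7
wrist3 green [ 271  199   79   81 2663] med [0.5466 0.1933 0.0613] zq [0.056 0.065] rect [551. 180.] [37. 47.] 15.4
wrist3 red [154 213  15  13 144] med [0.4568 0.191  0.0429] zq [0.041 0.044] rect [456. 191.] [8. 7.] 9.9
wrist3 red [ 178  226   76   62 3062] med [0.4983 0.1791 0.0709] zq [0.066 0.074] rect [512. 185.] [70. 33.] 30.6
wrist3 grey [ 152  150  216  103 4311] med [0.5165 0.211  0.0399] zq [0.038 0.041] rect [519. 201.] [138.  34.] 16.4
wrist3 grey [232 205  24  11 102] med [0.5125 0.2036 0.0619] zq [0.06  0.063] rect [513. 204.] [15.  3.] 17.9
side2 red [283 151  14  13 114] med [0.5019 0.1599 0.0638] zq [0.058 0.068] rect [503. 163.] [36. 41.] 18.1
side2 pale [280 216  17  36 546] med [ 0.4607 -0.1114  0.0146] zq [0.008 0.018] rect [ 460. -108.] [133.  49.] 82.2
```

View pics/wrist3.png

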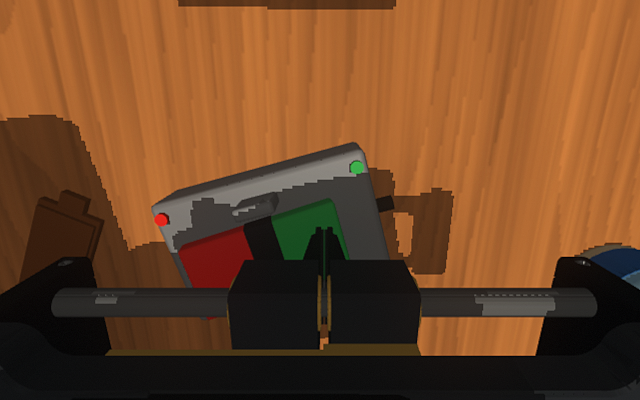

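The tip is at z = 0.0605 with 17.6 N, so the rocker is on its stop. The depth profile confirms it, with the green end low at about 0.061 and the red end high at about 0.071. I'll lift, check, and move over to see the worn pad.

Call:
move_arm(commands=[-0.03,0,0,0,-0.07,0,0,0,-0.11,0,0,0,-0.14,-0.03,-0.01,0,-0.17,-0.055,-0.02,0,-0.2,-0.085,-0.03,0,-0.22,-0.092,-0.05,0,-0.22,-0.092,-0.05,0,-0.22,-0.092,-0.05,0])

```text
time: 3.6
tcp_pos: [0.5055, 0.0896, 0.3017]
tcp_rot: [[0.002, 0.001, 1.0], [0.0, 1.0, -0.001], [-1.0, 0.0, 0.002]]
contact_force: [0.2, 0.3, 0.0]
finger_gap: 0.007
```

```bash
python3 snap.py wrist4 ; python3 m.py wrist4
```

```text
3.6 [0.5055 0.0896 0.3017] 0.007013339392332359 [0.22 0.26 0.01] 0.051591729473683894
wrist4 green [ 344   66   38   48 1235] med [0.5516 0.1809 0.0615] zq [0.058 0.065] rect [553. 181.] [38. 45.] 15.3
wrist4 red [ 299   78   41   48 1354] med [0.5017 0.1667 0.0709] zq [0.068 0.074] rect [502. 167.] [37. 47.] 15.2
wrist4 pale [283 249  22  11 168] med [ 0.4635 -0.0566  0.0107] zq [0.009 0.014] rect [461. -55.] [33. 17.] 2.5
wrist4 grey [ 276   43  126  102 4889] med [0.5276 0.177  0.0403] zq [0.039 0.061] rect [526. 174.] [138.  88.] 15.4
```

Call:
move_arm(commands=[0,-0.035,-0.01,0,0,-0.07,-0.02,0,0,-0.105,-0.03,0,0,-0.14,-0.04,0,0,-0.17,-0.047,0,0,-0.17,-0.047,0,0,-0.17,-0.047,0,0,-0.17,-0.047,0])

```text
time: 4.32
tcp_pos: [0.4593, -0.0795, 0.2996]
tcp_rot: [[-0.002, 0.0, 1.0], [0.001, 1.0, -0.0], [-1.0, 0.001, -0.002]]
contact_force: [-0.5, 0.4, -0.2]
finger_gap: 0.005
```

```bash
python3 snap.py wrist5 ; python3 m.py wrist5
```

```text
4.3167 [ 0.4593 -0.0795  0.2996] 0.004825118736444908 [-0.51  0.43 -0.19] 0.021397832345890874
wrist5 pale [ 304  133   43   82 2280] med [ 0.4615 -0.0989  0.0132] zq [0.01  0.015] rect [ 462. -100.] [115.  46.] 82.0
wrist5 pale [389 139  33  20 210] med [ 0.574  -0.0617  0.0103] zq [0.005 0.012] rect [570. -62.] [44. 23.] 7.2
wrist5 pale [381 238  28  13 155] med [ 0.5668 -0.2075  0.0103] zq [0.009 0.012] rect [ 566. -205.] [17. 41.] 81.4
wrist5 grey [349 232  19  18 126] med [ 0.504  -0.1763  0.054 ] zq [0.052 0.055] rect [ 505. -181.] [23. 25.] 18.9
```

View pics/wrist5.png

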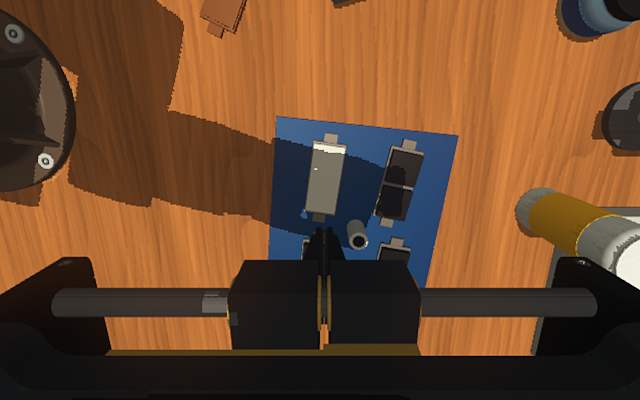

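Recording is confirmed: the rocker is still tilted with green low. The wrist view shows the worn pad lining with corners at about (315,142), (347,144), (339,215) and (306,211). I'll refine its centre.

```bash
python3 - <<'E'
from h import *
z=load("wrist5");print(plane(z,[[315,142],[347,144],[339,215],[306,211],[326.7,178]],.013).round(4))
P=pts(z);m=(np.abs(P[...,2]-.013)<.0012)&(P[...,0]>.42)&(P[...,0]<.51)&(P[...,1]<-.03)&(P[...,1]>-.17)
c,l,st,ce=cv2.connectedComponentsWithStats(m.astype(np.uint8));i=1+np.argmax(st[1:,4]);q=P[l==i]
r=cv2.minAreaRect((q[:,:2]*1000).astype(np.float32));print(st[i],r,q.mean(0))
E
```

```text
[[ 0.448  -0.0545  0.013 ]
 [ 0.4912 -0.0571  0.013 ]
 [ 0.4817 -0.1591  0.013 ]
 [ 0.4343 -0.153   0.013 ]
 [ 0.4639 -0.1043  0.013 ]]
[ 305  144   40   71 1686] ((460.6388244628906, -107.23341369628906), (97.11939239501953, 43.226802825927734), 81.69966125488281) [ 0.4601171  -0.10563388  0.01317131]
```

Call:
move_arm(commands=[0,-0.02,0.001,0,0.02,-0.026,0.001,0,0.055,-0.026,0.001,0,0.09,-0.026,0.001,0,0.125,-0.026,0.001,0,0.16,-0.026,0.001,0,0.19,-0.026,0.001,0,0.21,-0.026,0.001,0,0.225,-0.026,0.001,0,0.232,-0.026,0.001,0,0.234,-0.026,0.001,0,0.234,-0.026,0.001,0])

```text
time: 5.37
tcp_pos: [0.4603, -0.1053, 0.0665]
tcp_rot: [[-0.0, -0.001, 1.0], [0.0, 1.0, 0.001], [-1.0, 0.0, -0.0]]
contact_force: [0.3, -0.4, -0.2]
finger_gap: 0.005
```

```bash
python3 snap.py wrist6 side6; python3 -c "
import cv2;a=cv2.imread('pics/side6.png')[150:320,200:420];cv2.imwrite('pics/side6c.png',cv2.resize(a,None,fx=3,fy=3))"
```

```text
5.3667 [ 0.4603 -0.1053  0.0665] 0.005132876225899302 [ 0.3  -0.42 -0.17] 0.028279094763838695
```

View pics/side6c.png

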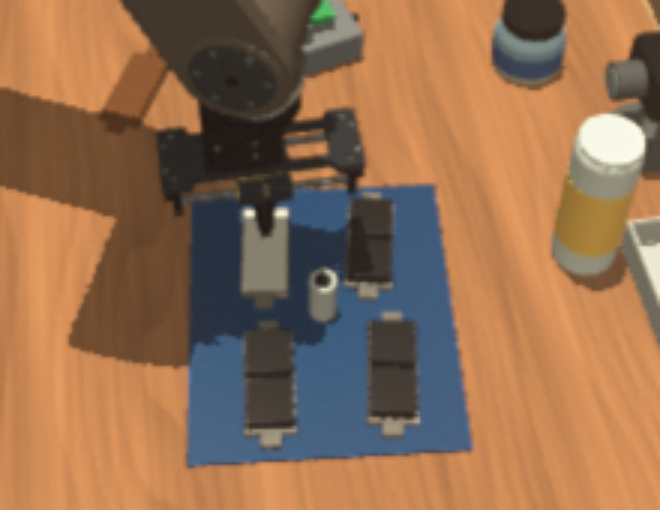

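View pics/wrist6.png

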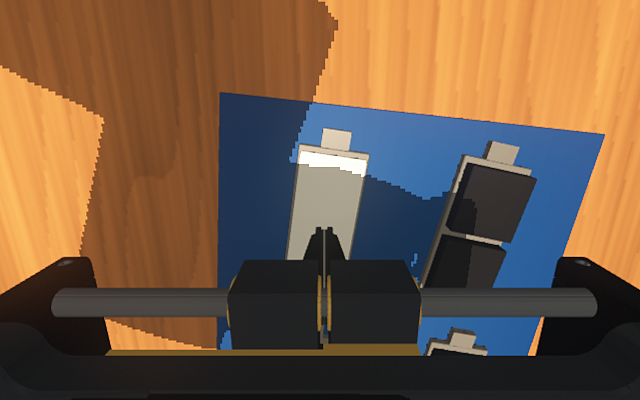

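Tip is centred on the worn pad, about 31 mm above it. I'll lower it 6 mm to about 25 mm and hold for more than 4 s.

Call:
move_arm(commands=[0.003,-0.001,0,0,0.006,-0.001,0,0,0.006,-0.001,0,0,0.006,-0.001,0,0,0.006,-0.001,0,0,0.006,-0.001,0,0,0.006,-0.001,0,0,0.006,-0.001,0,0,0.006,-0.001,0,0,0.006,-0.001,0,0,0.006,-0.001,0,0,0.006,-0.001,0,0])

```text
time: 6.47
tcp_pos: [0.46, -0.107, 0.0606]
tcp_rot: [[0.0, -0.0, 1.0], [0.0, 1.0, 0.0], [-1.0, 0.0, 0.0]]
contact_force: [-0.2, 0.6, 0.1]
finger_gap: 0.006
```

Call:
move_arm(commands=[0,0,0,0,0,0,0,0,0,0,0,0,0,0,0,0,0,0,0,0,0,0,0,0,0,0,0,0,0,0,0,0,0,0,0,0,0,0,0,0,0,0,0,0,0,0,0,0])

```text
time: 7.47
tcp_pos: [0.46, -0.107, 0.0607]
tcp_rot: [[0.0, -0.0, 1.0], [-0.0, 1.0, 0.0], [-1.0, -0.0, 0.0]]
contact_force: [0.1, 0.1, -1.0]
finger_gap: 0.005
```

Call:
move_arm(commands=[0,0,0,0,0,0,0,0,0,0,0,0,0,0,0,0,0,0,0,0,0,0,0,0,0,0,0,0,0,0,0,0,0,0,0,0,0,0,0,0,0,0,0,0,0,0,0,0])

```text
time: 8.47
tcp_pos: [0.46, -0.107, 0.0606]
tcp_rot: [[0.0, -0.0, 1.0], [0.0, 1.0, 0.0], [-1.0, 0.0, 0.0]]
contact_force: [-0.6, 0.5, -0.2]
finger_gap: 0.005
```

Call:
move_arm(commands=[0,0,0,0,0,0,0,0,0,0,0,0,0,0,0,0,0,0,0,0,0,0,0,0,0,0,0,0,0,0,0,0,0,0,0,0,0,0,0,0,0,0,0,0,0,0,0,0])

```text
time: 9.47
tcp_pos: [0.46, -0.107, 0.0607]
tcp_rot: [[0.0, 0.0, 1.0], [-0.0, 1.0, -0.0], [-1.0, -0.0, 0.0]]
contact_force: [0.1, 0.6, 0.3]
finger_gap: 0.004
```

Call:
move_arm(commands=[0,0,0,0,0,0,0,0,0,0,0,0,0,0,0,0,0,0,0,0,0,0,0,0,0,0,0,0,0,0,0,0,0,0,0,0,0,0,0,0,0,0,0,0,0,0,0,0])

```text
time: 10.47
tcp_pos: [0.46, -0.107, 0.0606]
tcp_rot: [[0.0, -0.0, 1.0], [0.0, 1.0, 0.0], [-1.0, 0.0, 0.0]]
contact_force: [-0.6, 0.5, 0.4]
finger_gap: 0.005
```

```bash
python3 snap.py side7
```

```text
10.4667 [ 0.46   -0.107   0.0606] 0.004956178717460219 [-0.56  0.49  0.36] 0.0018349118742640761
```

I held for over 4.5 s at about 25.6 mm with no contact. Next I'll rise and go above the red end.

Call:
move_arm(commands=[-0.03,0,0,0,-0.065,0,0,0,-0.1,0,0,0,-0.135,0,0,0,-0.14,0.035,0.005,0,-0.14,0.07,0.01,0,-0.14,0.105,0.015,0,-0.14,0.14,0.02,0,-0.14,0.175,0.025,0,-0.14,0.21,0.03,0,-0.14,0.245,0.035,0,-0.14,0.271,0.035,0])

```text
time: 11.52
tcp_pos: [0.4953, 0.1665, 0.2007]
tcp_rot: [[0.001, -0.001, 1.0], [0.0, 1.0, 0.001], [-1.0, 0.0, 0.001]]
contact_force: [0.6, 0.3, 1.0]
finger_gap: 0.006
```

Call:
move_arm(commands=[0,0,0,0,0.02,0,0,0,0.04,0,0,0,0.04,0,0,0,0.04,0,0,0,0.04,0,0,0])

```text
time: 12.02
tcp_pos: [0.4954, 0.1637, 0.1614]
tcp_rot: [[0.001, 0.0, 1.0], [0.0, 1.0, -0.0], [-1.0, 0.0, 0.001]]
contact_force: [1.2, -0.5, -0.4]
finger_gap: 0.004
```

```bash
python3 snap.py wrist8
```

```text
12.0167 [0.4954 0.1637 0.1614] 0.003504130387439984 [ 1.25 -0.46 -0.4 ] 0.011352622856111173
```

View pics/wrist8.png

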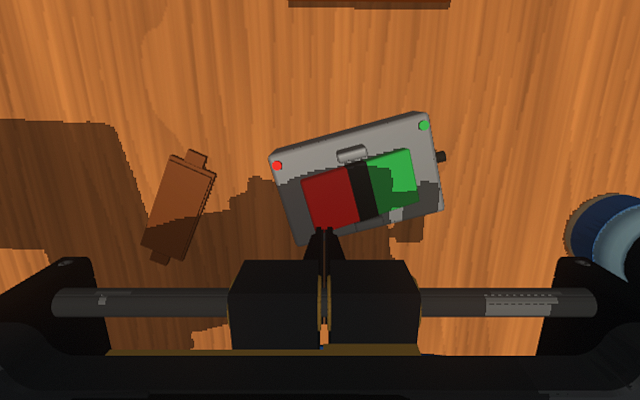

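The fingertip at (323,228) is above and in front of the red half, centred at (330,197), the same relation as in the green approach. Pressing now.

Call:
move_arm(commands=[0.03,0.001,0,0,0.055,0.001,0,0,0.063,0.001,0,0,0.066,0.001,0,0,0.069,0.001,0,0,0.072,0.001,0,0,0.074,0.001,0,0,0.076,0.001,0,0,0.078,0.001,0,0,0.079,0.001,0,0,0.08,0.001,0,0,0.08,0.001,0,0])

```text
time: 13.07
tcp_pos: [0.4951, 0.165, 0.0824]
tcp_rot: [[0.001, -0.0, 1.0], [0.0, 1.0, 0.0], [-1.0, 0.0, 0.001]]
contact_force: [-9.4, -1.4, 27.0]
finger_gap: 0.007
```

```bash
python3 snap.py wrist9; python3 m.py wrist9
```

```text
13.0667 [0.4951 0.165  0.0824] 0.006787894285527339 [-9.44 -1.37 27.02] 0.0020165972159428636
wrist9 green [458 132  14  13 152] med [0.5772 0.2239 0.0434] zq [0.042 0.044] rect [578. 224.] [7. 8.] 68.0
wrist9 green [ 382  176   84   90 5790] med [0.55   0.1834 0.0712] zq [0.067 0.074] rect [555. 182.] [48. 46.] 15.9
wrist9 red [252 187  14  13 138] med [0.4565 0.1907 0.0432] zq [0.042 0.044] rect [456. 191.] [8. 8.] 9.2
wrist9 red [ 292  195   76   82 2842] med [0.5023 0.1781 0.0621] zq [0.056 0.065] rect [499. 171.] [36. 38.] 13.4
wrist9 grey [ 248  120  239  135 7767] med [0.5475 0.2076 0.0401] zq [0.038 0.041] rect [526. 174.] [138.  88.] 15.2
```

27 N at the stop, with red down and green up. I'll lift clear and check.

Call:
move_arm(commands=[-0.02,0,0,0,-0.055,0,0,0,-0.09,0,0,0,-0.125,-0.005,0,0,-0.16,-0.03,0,0,-0.19,-0.05,0.005,0,-0.22,-0.075,0.01,0,-0.22,-0.075,0.01,0,-0.22,-0.075,0.01,0,-0.22,-0.075,0.01,0,-0.22,-0.075,0.01,0])

```text
time: 14.03
tcp_pos: [0.5046, 0.0905, 0.2996]
tcp_rot: [[-0.002, -0.0, 1.0], [0.0, 1.0, 0.0], [-1.0, 0.0, -0.002]]
contact_force: [0.4, 0.1, -0.4]
finger_gap: 0.005
```

```bash
python3 snap.py wrist10 side10; python3 m.py wrist10 side10; python3 -c "
import cv2;a=cv2.imread('pics/side10.png')[60:320,200:460];cv2.imwrite('pics/side10c.png',cv2.resize(a,None,fx=2.3,fy=2.3))"
```

```text
14.0333 [0.5046 0.0905 0.2996] 0.004913921386140647 [ 0.43  0.13 -0.43] 0.0058612333873015975
wrist10 green [ 344   66   41   49 1395] med [0.5505 0.1804 0.0711] zq [0.068 0.074] rect [553. 181.] [42. 46.] 15.5
wrist10 red [ 301   80   39   46 1242] med [0.5008 0.1664 0.0617] zq [0.058 0.065] rect [501. 166.] [36. 45.] 15.2
wrist10 pale [284 249  22  11 142] med [ 0.4634 -0.0561  0.0106] zq [0.009 0.014] rect [461. -53.] [33. 16.] 3.0
wrist10 grey [ 278   44  126  102 4890] med [0.5244 0.1777 0.0404] zq [0.039 0.061] rect [526. 174.] [138.  88.] 15.4
side10 green [297 144  14  13 110] med [0.5501 0.1756 0.0726] zq [0.068 0.077] rect [550. 176.] [35. 48.] 10.9
side10 red [283 150  14  14 123] med [0.5014 0.1622 0.063 ] zq [0.056 0.067] rect [501. 166.] [36. 49.] 13.1
side10 pale [280 216  17  36 547] med [ 0.4606 -0.111   0.0148] zq [0.009 0.019] rect [ 462. -106.] [130.  49.] 83.3
side10 grey [274 151  46  23 407] med [0.5155 0.145  0.0423] zq [0.037 0.047] rect [528. 168.] [140.  83.] 15.2
```

View pics/side10c.png

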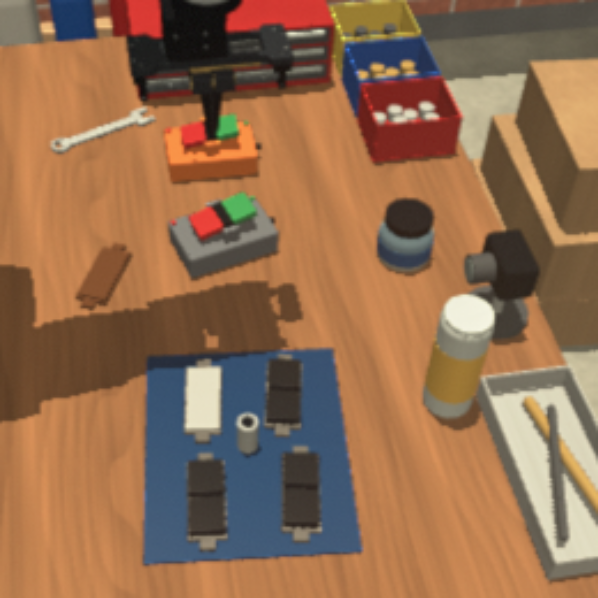

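The rocker is back in its starting position with red down (0.0617) and green up (0.0711). The pads, socket and other items look the same as before, and the gripper is clear (tips at about 0.28 m).

```bash
python3 -c "
from workcell import *
print(job_done())"
```

```text
the job is handed in; nothing more can be done
None
```

I made the clip as asked and handed the job in at about 14 s of the 59 s allowed.

- **Start recording:** I pressed the green end of the grey recorder's rocker to its stop, with 17.6 N on the tool. After lifting, depth showed green low at 61.5 mm and red high at 71 mm.
- **Point at the worn pad:** I held the closed fingertips about 25 to 26 mm above the middle of the worn pad for more than 4 s. The TCP moved less than 0.2 mm and there was no contact force. The route did not pass over the sound pads.
- **Stop recording:** I pressed the red end to its stop, with 27 N on the tool. After lifting, red was at 61.7 mm and green at 71.1 mm, the same as at the start.

In the last pictures the worn pad was within about 2 mm of where it was before, and the other things in view looked unmoved. The gripper finished clear of everything, with the fingertips about 0.28 m up and no contact force.

The side camera read the recorder's position about 8 mm lower in y than the wrist camera did. I used the wrist camera's values for the presses and the pointing.

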